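# Refit a plug-in control unit: cards into their bays, selector switches into the panel

### The job

The control unit lies on its back on the bench: slide the two circuit cards from the stand fully home into its two empty bays, the same way round as the card already fitted. For every selector switch in the tray, pull one blanking plug out of the unit's panel, drop it in the parts bin, and fit the switch in the hole, turned so that the flat on its barrel meets the flat of the hole, until its collar lies flat on the panel. Holes that get no switch keep their plugs; leave the solder spool, the flux jar and the screwdriver alone.

Things in the scene. Friction and masses are not known exactly. Their poses are not given: they have to be found in the camera images.
- unit: Grey card frame, fixed, lying on its back, front up: 136 (x) by 211 (y) by 100 mm high, origin at the centre of its underside. On its rim (z = 100), from -y to +y: a 4 mm aluminium panel 68 mm wide with three holes in a row along x; a card already fitted (as the loose ones; handle along x at y = -10 mm, top at z = 128); two empty bays centred at y = 35 and 80 mm.
- hole0 (a point): Middle of a D-shaped hole in the panel, at its upper surface, 104 mm above the bench; axes as the unit's. Round, 23.6 mm across, but for a flat on its +x side 8.3 mm from the middle; goes through the 4 mm panel into free space 90 mm deep. A printed black tick on the panel marks the flat's side. At the unit's x = -42, y = -67.5 mm. A plug sits in it at the start.
- hole1 (a point): The same, the middle hole, at the unit's x = 0, y = -67.5 mm.
- hole2 (a point): The same, at the unit's x = 42, y = -67.5 mm.
- bay1 (a point): Middle of the mouth of the empty bay beside the fitted card, at the unit's rim, 100 mm above the bench: here a card's origin belongs when it is home. Axes as the unit's. Below it two card guides, grooves 4.5 mm wide (y), face one another, their grounds 103 mm apart (x); their tops flare out to 11 mm and 112 mm between 86 and 96 mm above the bench.
- bay2 (a point): The same for the outer empty bay, 45 mm further to the unit's +y.
- bay1_led (a point): Where the point cardN_led of a card lies when it is home in bay 1: 48 mm to +x of bay1.
- bay2_led (a point): The same for bay 2.
- stand: Black card stand, fixed, 160 (x) by 130 (y) mm, base 8 mm thick, with two occupied pairs of slots at y = -31 and 31 mm, running along x, between uprights 50 mm high. Origin at the centre of its underside. The cards stand on its base with up to 8 mm of shift along the slot.
- card0: Circuit card, about 180 g, upright. Origin at the middle of the underside of its faceplate, z up, x along the board. Green board 100 (x) by 3 (y) mm from z = -85 to 0; aluminium faceplate 126 (x) by 42 (y) mm from z = 0 to 4; black pull handle, a bar 60 (x) by 10 (y) mm from z = 16 to 28, open beneath. Home: faceplate resting on the unit's rim, board in the guides.
- card1: A second card, the same.
- card0_led (a point): On card0's faceplate underside, 48 mm to the card's +x, below the small dark window with two lamps that marks this end. When home it must be at the unit's +x end, as on the fitted card.
- card1_led (a point): The same on card1.
- tray: Grey parts tray, fixed, 200 (x) by 74 (y) by 40 mm high, with three round sockets 24 mm wide at x = -65, 0, 65 mm. Origin at the centre of its underside. Switches stand in some of the sockets, each turned at random.
- switch0: Selector switch, 70 g, upright (None if absent). Origin on its axis under the collar. Barrel below, 22 mm across and 30 mm long, its foot tapered by 2 mm, with a flat to the switch's +x 7.5 mm from the axis. Collar 32 mm across, z = 0 to 6; above it a bar handle 30 (x) by 10 (y) mm up to z = 26, rigid with the barrel, white line towards +x, the flat's side. Seated: origin at the hole's.
- switch1: The same.
- switch2: The same.
- plug0: Black blanking plug, 20 g. Origin on its axis at the underside of its head: a round head 30 mm across and 9 mm high above, a D-shaped stem 22 mm across and 12 mm long below. It sits loosely in its hole, head on the panel, and lifts straight out. At the start in hole0.
- plug1: The same, at the start in hole1.
- plug2: The same, at the start in hole2.
- bin: Grey open parts bin, loose, 300 g, 100 (x) by 130 (y) by 50 mm high, walls 4 mm. Origin at the centre of its underside. It may be knocked aside in the course of the job.
- spool: Solder spool, 60 mm across, 50 mm high, standing beyond the unit; origin at the centre of its underside. Not to be moved.
- flux: Flux jar, 48 mm across, 60 mm high, beyond the unit; origin at the centre of its underside. Not to be moved.
- driver: Screwdriver, 160 mm long, lying beyond the unit; origin on the bench under its middle. Not to be moved.

How it is judged (in metres and radians):
At the end, for the whole second after the job is handed in: Each card home in a bay, lamp end at +x (its lamp point within 4 mm of its place); each switch seated in a hole, collar on the panel (origin within 3 mm of the hole point); each plug in the bin or still in a hole, no hole left open; bin upright; all at rest ((distance between card0_led and bay1_led below 0.004 m or distance between card0_led and bay2_led below 0.004 m) and (distance between card1_led and bay1_led below 0.004 m or distance between card1_led and bay2_led below 0.004 m) and (distance between switch0 and hole0 below 0.003 m or distance between switch0 and hole1 below 0.003 m or distance between switch0 and hole2 below 0.003 m) and (distance between switch1 and hole0 below 0.003 m or distance between switch1 and hole1 below 0.003 m or distance between switch1 and hole2 below 0.003 m) and (distance between switch2 and hole0 below 0.003 m or distance between switch2 and hole1 below 0.003 m or distance between switch2 and hole2 below 0.003 m) and ((x of plug0 in the frame of bin between -0.048 and 0.048 m and y of plug0 in the frame of bin between -0.063 and 0.063 m and z of plug0 in the frame of bin between 0 and 0.045 m) or distance between plug0 and hole0 below 0.003 m or distance between plug0 and hole1 below 0.003 m or distance between plug0 and hole2 below 0.003 m) and ((x of plug1 in the frame of bin between -0.048 and 0.048 m and y of plug1 in the frame of bin between -0.063 and 0.063 m and z of plug1 in the frame of bin between 0 and 0.045 m) or distance between plug1 and hole0 below 0.003 m or distance between plug1 and hole1 below 0.003 m or distance between plug1 and hole2 below 0.003 m) and ((x of plug2 in the frame of bin between -0.048 and 0.048 m and y of plug2 in the frame of bin between -0.063 and 0.063 m and z of plug2 in the frame of bin between 0 and 0.045 m) or distance between plug2 and hole0 below 0.003 m or distance between plug2 and hole1 below 0.003 m or distance between plug2 and hole2 below 0.003 m) and distance between any of plug0, plug1, plug2, switch0, switch1, switch2 and hole0 below 0.003 m and distance between any of plug0, plug1, plug2, switch0, switch1, switch2 and hole1 below 0.003 m and distance between any of plug0, plug1, plug2, switch0, switch1, switch2 and hole2 below 0.003 m and linear speed of each of switch0, switch1, switch2, plug0, plug1, plug2, card0, card1, bin below 0.02 m/s and angle between bin's own z axis and vertical below 0.15 rad); the robot touches nothing.
It fails at once if the solder spool is shifted by more than 30 mm (distance of spool from where it was at the start of the episode above 0.03 m).
It fails at once if the flux jar is shifted by more than 30 mm (distance of flux from where it was at the start of the episode above 0.03 m).
It fails at once if the screwdriver is shifted by more than 30 mm (distance of driver from where it was at the start of the episode above 0.03 m).
Of switch0, switch1, switch2 only 2 to 3 are there at a start; the rules pass over those that are not, and their reading is None.
At some moment in a run one of bin may be knocked a few centimetres aside while the robot is not near it.
It also fails if it takes over 210 s, if anything falls off the work surface, if the arm or the gripper's body presses on something with over 40 N, if the wrist force passes 120 N, or if a joint passes its speed limit or range.

### The arm

A 6-joint arm with a two-finger parallel gripper is mounted at the origin on the work surface. World frame = base frame: x ahead of the robot, y to its left, z up, the work surface at z = 0. Lengths are in mm, angles in rad, forces in N, time in s.
With the tool pointing down it reaches from about 350 to 775 mm from the base axis. Payload 7.3 kg.
Tool frame: the origin (TCP) lies midway between the tips of the shut fingers; the grasp point (between the pads) lies 19 mm behind it; z points along the fingers, y is the line along which they close (so a half turn about z gives the same grasp; the last joint's range is limited). The gripper opens to 92 mm and grips with 3 to 60 N. Pads are 19 mm wide; open, the fingers measure 130 mm over their backs; the gripper's body (75 mm by 190 mm) begins 47 mm behind the grasp point.
Start: joints at [0.977, 0.342, 1.524, -0, 1.275, -0.146], TCP at [227.305, 473.262, 226.741] pointing down, gripper open.
Joint ranges: [-2.53, 2.53], [-0.77, 2.02], [0.04, 2.7], [-1, 4.14], [0.28, 2.66], [-3.11, 3.11]. Speed limits (rad/s): [2.57, 2.57, 3.14, 3.14, 3.14, 3.14].

### API

Orientations are given as [roll, pitch, yaw] about the fixed x, y, z axes, in that order (R = Rz(yaw) Ry(pitch) Rx(roll)).
In Python, from plant import bot gives the robot as it stands. The module is installed in compiled form; this text tells all that it offers.
- The arm moves only by the shell command python3 -m crank 'ROWS' [OPENING]. ROWS is JSON, a list of rows, each a list of 6 numbers: the shift along the tool's x, y, z in m, then the turn, a rotation vector about the tool's x, y, z in rad. In form: [[dx, dy, dz, wx, wy, wz], ...]. A call has 1 to 5 rows; each row shifts and turns the commanded pose from where the row before left it, along the tool's axes as they then stand; what a row does not reach is not made up. A row lasts 1/8 s, in which the tool goes at most 62.5 mm and 10.7 degrees, less where a joint would pass 70% of its speed; a pose out of reach is approached as far as the arm can. A call is refused whole if a number of a shift passes 0.0625 or a number of a turn 0.188, either way. A call with a gripper value outside its range is refused whole. OPENING is the opening in per cent of the stroke, from 0 (shut) to 100 (fully open), set as the call begins (- or left out, the last holds). The fingers move at their own pace and stop on an object; the grip force is fixed at half the most. Time passes only in rows, so rows that do not move let the fingers close. It gives the time, the measured TCP pose, the force, the opening and the grip force at its end, in the units of the state.
- bot.get_obs(): the state, without advancing time (a new reading comes with each control period).
- bot.capture(name): name is "side" or "top"; returns a dict with "color" (420x560x3 uint8, blue, green, red), "fov_y" (degrees; the focal length in pixels is half the picture's height over the tangent of half this angle, whatever the lens; pixels are square), "cx", "cy" (the principal point, pixels), "k1" (the pictures are not rectified: a ray, as slopes to the right and down, at radius r is drawn at 1 + k1 r^2 times it, then the intrinsics apply), "extrinsics" (4x4, takes a point from world to camera coordinates). Camera axes: x right, y up, looking along -z (the intrinsics and any distortion apply to the point x, -y, -z); pixel columns grow to the right and rows downward; lengths in mm; the calibration is good to about 2 mm. A picture is of the moment at which its call begins. There is no depth.
- bot.close_job(): hands the job in; it is judged then, once.
The state is a dict: "time": time; "joint_positions": joint angles; "dq": joint speeds; "tau": joint torques, N m; "tool_pos": TCP position; "tcp_rot": TCP orientation; "contact_force": force on the tool from outside, world axes, zero at the start; "moment": the same for the moment, N m; "grip_width": finger opening in mm; "finger_force": force on a finger pad.
Only numpy, scipy, OpenCV 4.12 (cv2) and the standard library are available. Lean on these libraries where they do the work, as an engineer would, in place of code of your own. Each camera call takes 0.05 s, during which the arm holds its last target. There are 200 camera calls.

## Working session

There is one attempt and no reset: what is moved stays moved. The work goes in short steps, Python scripts to look and compute and a shell command to move; the robot and the scene stay as the last step left them, time stands still between calls to the robot, and variables do not carry over. Pictures are saved under pics/ and viewed, at most 14 in all, crops included, and the job is handed in when it is done.

```bash
mkdir -p pics; cat > h.py <<'E'
import numpy as np, cv2
from plant import bot
def snap(n,f=None):
    c=bot.capture(n)
    if f: cv2.imwrite('pics/'+f,c['color'])
    return c
def par(c):
    H=c['color'].shape[0]; f=H/2/np.tan(np.radians(c['fov_y'])/2); return f
def proj(c,P):
    P=np.atleast_2d(P).astype(float); E=np.array(c['extrinsics'])
    q=P@E[:3,:3].T+E[:3,3]; s=np.c_[q[:,0],-q[:,1]]/(-q[:,2:3]); r2=(s**2).sum(1,keepdims=True)
    return s*(1+c['k1']*r2)*par(c)+[c['cx'],c['cy']]
def unproj(c,uv,z):
    uv=np.atleast_2d(uv).astype(float); d=(uv-[c['cx'],c['cy']])/par(c); s=d.copy()
    for _ in range(20): s=d/(1+c['k1']*(s**2).sum(1,keepdims=True))
    E=np.array(c['extrinsics']); R=E[:3,:3]; o=-R.T@E[:3,3]
    r=np.c_[s[:,0],-s[:,1],-np.ones(len(s))]@R
    return o+r*((np.atleast_1d(z).reshape(-1,1)-o[2])/r[:,2:3])
E
python3 - <<'E'
from h import *
print(bot.get_obs())
for n in ('top','side'):
    c=snap(n,n+'0.png'); print({k:v for k,v in c.items() if k!='color'})
    E=np.array(c['extrinsics']); print(-E[:3,:3].T@E[:3,3])
E
```

```text
{'time': 0.0, 'joint_positions': array([ 9.76985616e-01,  3.42696321e-01,  1.52503653e+00, -8.19141325e-07,
        1.27539852e+00, -1.45990922e-01]), 'dq': array([0.00053938, 0.00020403, 0.00225953, 0.0012628 , 0.0022579 ,
       0.00073702]), 'tau': array([ 5.53555674e-04, -4.31243026e+01, -2.44223338e+01,  7.18810502e-02,
        5.55378338e-02, -1.04976680e-04]), 'tool_pos': array([227.06585821, 472.8939082 , 226.05185868]), 'tcp_rot': array([-3.14007019e+00, -2.23066956e-04,  2.69377293e+00]), 'contact_force': array([ 0.03294264, -0.52262502, -0.32862828]), 'moment': array([ 0.01096489, -0.01561876, -0.0713134 ]), 'finger_force': 0.0, 'grip_width': 91.66003271997293}
{'fov_y': 50.47130555819016, 'cx': 283.93619755261153, 'cy': 208.0300486918289, 'k1': -0.07783395301964287, 'extrinsics': array([[-1.66488901e-03, -9.99998604e-01,  1.38928700e-04,
         8.47145567e+00],
       [ 9.94259332e-01, -1.64047051e-03,  1.06984530e-01,
        -5.82677914e+02],
       [-1.06984153e-01,  3.16248525e-04,  9.94260676e-01,
        -9.76247622e+02],
       [ 0.00000000e+00,  0.00000000e+00,  0.00000000e+00,
         1.00000000e+00]])}
[ 474.90403286    7.82431479 1032.98096665]
{'fov_y': 46.235017590681316, 'cx': 277.2407587546641, 'cy': 203.7980273300092, 'k1': -0.10941949115807356, 'extrinsics': array([[-8.75838945e-01, -4.82601393e-01, -1.42760900e-03,
         5.03940919e+02],
       [ 3.53720384e-01, -6.43948748e-01,  6.78389195e-01,
        -2.66016198e+02],
       [-3.28310877e-01,  5.93654703e-01,  7.34701342e-01,
        -9.47302816e+02],
       [ 0.00000000e+00,  0.00000000e+00,  0.00000000e+00,
         1.00000000e+00]])}
[224.45661602 634.27256352 877.1665955 ]
```

View pics/top0.png

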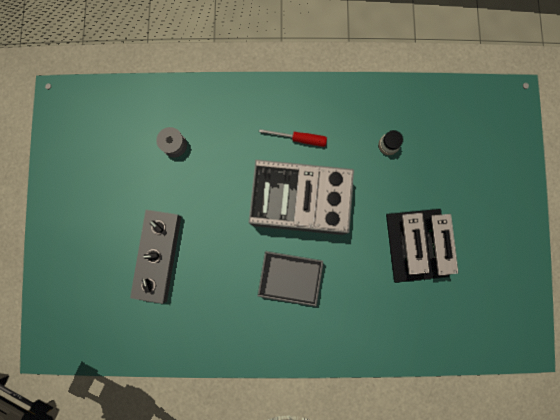

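View pics/side0.png

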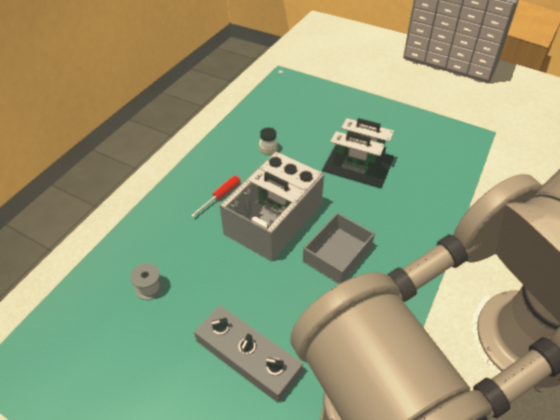

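The top view shows the unit at about (302,197), tray at (157,257) with three switches, bin at (292,279) and stand at (422,245). In the side view the arm hides only the bench on the right. I'll enlarge the key areas next.

```bash
python3 - <<'E'
import cv2,numpy as np
im=cv2.imread('pics/top0.png')
a=im[155:245,245:365]; b=im[200:290,380:470]; t=im[205:310,125:190]
r=lambda x,s:cv2.resize(x,None,fx=s,fy=s,interpolation=cv2.INTER_CUBIC)
C=np.zeros((600,800,3),np.uint8)
A=r(a,4);C[:360,:480]=A          # unit: x=245+u/4,y=155+v/4
B=r(b,3.5);C[:315,485:800]=B     # stand
t=np.rot90(t,0); T=r(t[:100],2.3) ;C[365:365+230,:T.shape[1]]=T
cv2.imwrite('pics/crop1.png',C)
C=np.zeros((600,800,3),np.uint8)
T=r(t,5.6);C[:588,:T.shape[1]]=T
D=r(im[245:310,250:330],5);C[:325,400:800]=D
cv2.imwrite('pics/crop2.png',C)
E
```

```text
(no output)
```

View pics/crop1.png

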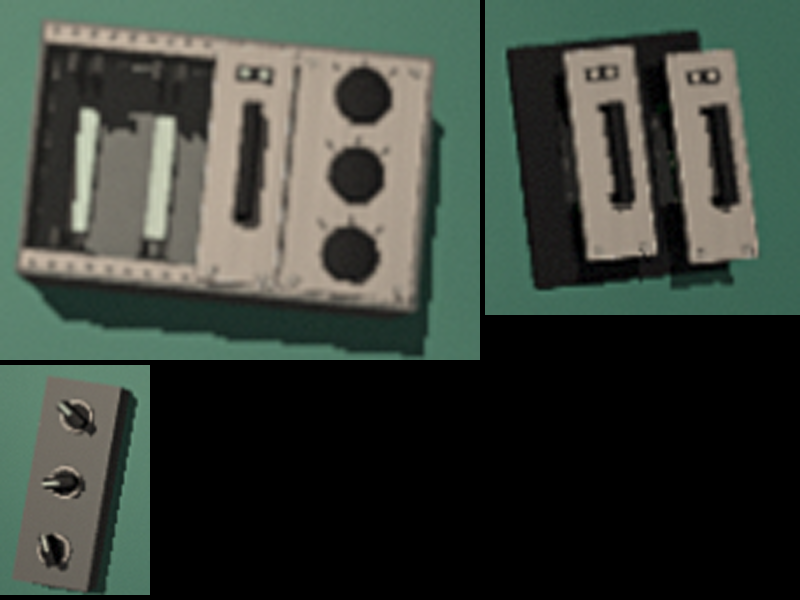

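View pics/crop2.png

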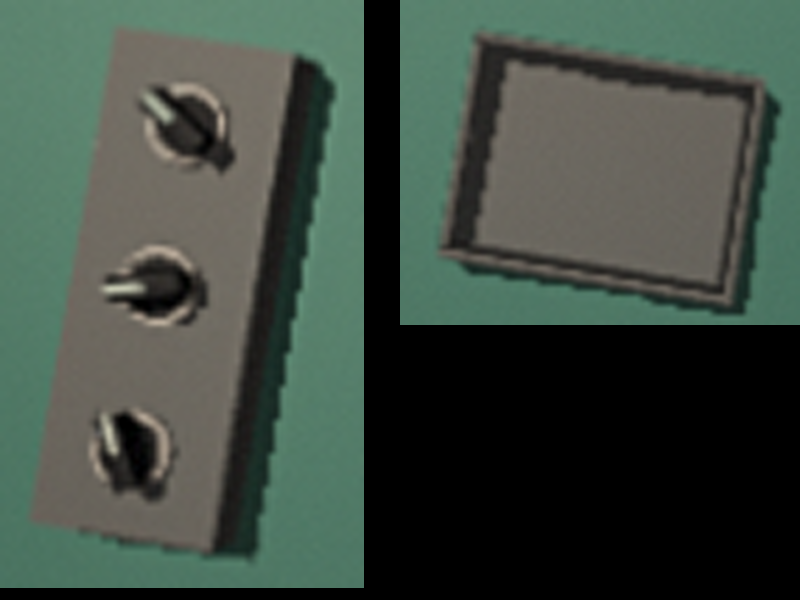

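The crops show every lamp window at the image-top (+x) end, so the cards need no turn. White lines of the switches point up-left, left and up. I'll fit the poses now from corners and blobs.

```bash
cat > m.py <<'E'
from h import *
from scipy.optimize import least_squares
class C(dict): pass
def rect(c,uv,sx,sy,z):
    # corners order: (+x,+y),(+x,-y),(-x,-y),(-x,+y)
    P=np.array([[sx,sy],[sx,-sy],[-sx,-sy],[-sx,sy]])/2.
    def f(p):
        a=p[2];R=np.array([[np.cos(a),-np.sin(a)],[np.sin(a),np.cos(a)]])
        return (proj(c,np.c_[P@R.T+p[:2],np.full(4,1.)*z])-uv).ravel()
    g=unproj(c,np.mean(uv,0),np.mean(z))[0]
    s=least_squares(f,[g[0],g[1],-.1]); return s.x, np.abs(s.fun).max()
E
python3 - <<'E'
from m import *
c=snap('top')
q=lambda a,ox,oy,s,bx,by:np.array([[bx+(u-ox)/s,by+(v-oy)/s] for u,v in a])
np.set_printoptions(precision=3,suppress=True)
print('unit',rect(c,q([(45,22),(435,58),(413,310),(20,270)],0,0,4,245,155),136,211,np.array([100,104,104,100])))
for n,a in (('cardL',[(563,50),(633,45),(657,255),(587,262)]),('cardR',[(665,55),(733,50),(757,255),(692,262)])):
    print(n,rect(c,q(a,485,0,3.5,380,200),126,42,97))
print('tray',rect(c,q([(115,28),(297,52),(213,552),(32,520)],0,0,5.6,125,205),200,74,40))
print('bin',rect(c,q([(478,35),(768,85),(738,305),(440,252)],400,0,5,250,245),100,130,50))
for n in ('top','side'):
    c=snap(n); g=cv2.cvtColor(c['color'],cv2.COLOR_BGR2GRAY)
    # unit plugs: dark blobs
    m=(g<60).astype(np.uint8); k,l,st,ce=cv2.connectedComponentsWithStats(m)
    print(n,[(ce[i].round(1).tolist(),st[i,2:].tolist()) for i in range(1,k) if 40<st[i,4]<400])
    for i in range(1,k):
        if 40<st[i,4]<400: print(ce[i].round(1),unproj(c,ce[i],113)[0].round(1))
c=snap('side'); im=c['color']
r=lambda x,s:cv2.resize(x,None,fx=s,fy=s,interpolation=cv2.INTER_CUBIC)
D=np.zeros((600,800,3),np.uint8)
D[:280,:400]=r(im[135:275,200:400][:140],2)[:280]
D[:300,400:800]=r(im[110:185,320:420],4)
D[300:600,:369]=r(im[300:400,190:313],3)
D[300:588,400:800]=r(im[145:217,245:345],4)
cv2.imwrite('pics/crop3.png',D)
E
```

```text
unit (array([600.637, -30.556,  -0.101]), np.float64(1.1566440225645351))
cardL (array([ 499.752, -270.554,    0.085]), np.float64(0.5224466216318433))
cardR (array([ 497.881, -333.072,    0.089]), np.float64(0.4195000378451823))
tray (array([474.284, 297.249,  -0.146]), np.float64(0.4084770059454286))
bin (array([425.088,  -8.107,  -0.169]), np.float64(1.1515021038599116))
top [([180.8, 151.8], [24, 23, 277]), ([335.5, 178.6], [14, 14, 146]), ([307.1, 195.9], [7, 30, 147]), ([333.9, 198.4], [13, 14, 143]), ([332.2, 218.3], [14, 14, 147]), ([159.5, 228.3], [14, 15, 100]), ([417.7, 243.1], [10, 30, 171]), ([447.2, 244.3], [10, 30, 172]), ([154.2, 256.3], [17, 12, 102]), ([306.2, 293.3], [64, 44, 205]), ([148.3, 286.3], [11, 15, 102])]
[180.8 151.8] [694.1 225.8 113. ]
[335.5 178.6] [ 635.6 -100.6  113. ]
[307.1 195.9] [599.3 -40.7 113. ]
[333.9 198.4] [593.8 -96.6 113. ]
[332.2 218.3] [552.3 -92.5 113. ]
[159.5 228.3] [531.9 266.4 113. ]
[417.7 243.1] [ 500.2 -269.9  113. ]
[447.2 244.3] [ 497.4 -332.3  113. ]
[154.2 256.3] [474. 276. 113.]
[306.2 293.3] [398.8 -37.7 113. ]
[148.3 286.3] [412.4 287.  113. ]
side [([340.6, 158.0], [22, 21, 225]), ([460.1, 260.2], [13, 12, 64]), ([537.3, 312.5], [35, 42, 160]), ([220.4, 325.5], [13, 7, 58]), ([248.5, 345.3], [7, 13, 47]), ([536.1, 346.1], [14, 18, 55]), ([554.1, 369.3], [13, 18, 87]), ([275.1, 365.9], [15, 7, 73]), ([501.2, 409.8], [17, 15, 115])]
[340.6 158. ] [ 507.  -180.6  113. ]
[460.1 260.2] [183.  -23.5 113. ]
[537.3 312.5] [ 23.2  24.8 113. ]
[220.4 325.5] [513.7 315.7 113. ]
[248.5 345.3] [451.9 324.1 113. ]
[536.1 346.1] [ 13.   94.6 113. ]
[554.1 369.3] [-24.1 124.2 113. ]
[275.1 365.9] [394.7 334.7 113. ]
[501.2 409.8] [ 43.4 233.9 113. ]
```

View pics/crop3.png

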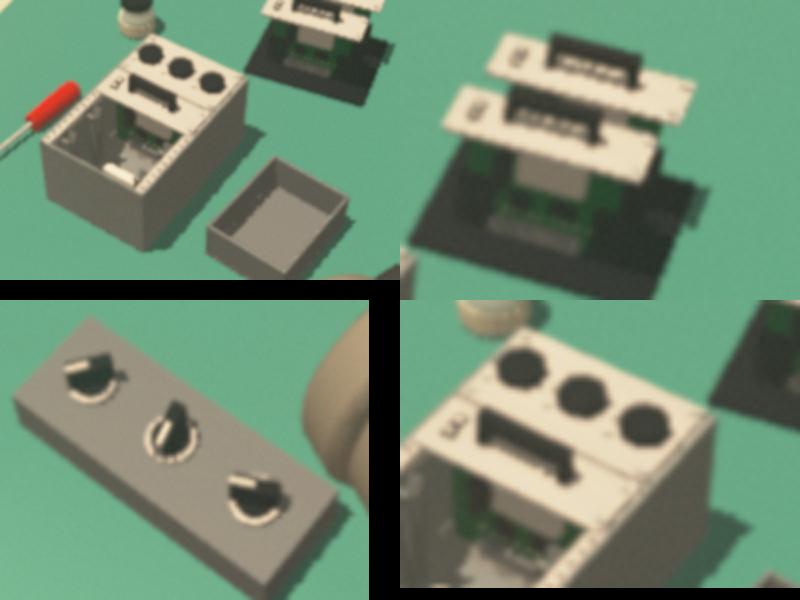

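The side crop shows the plugs at about (275.5,162), (290.5,169) and (306,176). The white-line tips are at (212,324), (242,348) and (266,360). I'll check these against the top view and write a move planner that gives tool-axis distances.

```bash
cat > plan.py <<'E'
from h import *
import sys
def d(p,x,y,z,yaw=None):
    """from pose p=(x,y,z,yaw) : tool shift mm and turn rad (shift in the frame of p)"""
    c,s=np.cos(p[3]),np.sin(p[3]); dx,dy=x-p[0],y-p[1]
    w=0 if yaw is None else (p[3]-yaw+np.pi)%(2*np.pi)-np.pi
    return [c*dx+s*dy, s*dx-c*dy, p[2]-z, w]
def now():
    o=bot.get_obs(); return [*o['tool_pos'],o['tcp_rot'][2]],o
if __name__=='__main__':
    p,o=now(); t=[float(v) for v in sys.argv[1:]]
    print('t',round(o['time'],1),'pose',np.round(p,3),'F',np.round(o['contact_force'],1),'w',round(o['grip_width'],1),'ff',round(o['finger_force'],1))
    for i in range(0,len(t),4):
        x=t[i:i+4]; r=d(p,*x); L=np.linalg.norm(r[:3])
        print('to',x,'-> turn first wz %.3f; then shift(after turn):'%r[3], np.round(d([*p[:3],x[3]],*x)[:3],1),'len %.0f'%L); p=x
E
python3 - <<'E'
from h import *
np.set_printoptions(precision=1,suppress=True)
t,s=snap('top'),snap('side')
print('plugs side',unproj(s,[(275.5,162),(290.5,169.25),(306.25,176.25)],113))
S=np.array([[538.6,287.8],[474.3,297.2],[410,306.7]])
print('sock top px',proj(t,np.c_[S,[46]*3]),'side',proj(s,np.c_[S,[46]*3]))
T=np.array([(145,95),(103,290),(103,415)])/5.6+[125,205]
for c,uv in((t,T),(s,np.array([(211.7,324),(241.7,347.7),(266.3,359.7)]))):
    P=unproj(c,uv,66)[:,:2]-S; print(P,np.linalg.norm(P,axis=1)); print(np.arctan2(P[:,1],P[:,0]).round(3))
print('card handles top z121',unproj(t,[(417.7,243.1),(447.2,244.3)],118))
E
python3 plan.py 593.8 -96.6 170 3.044
```

```text
plugs side [[632.5 -95.7 113. ]
 [591.  -90.8 113. ]
 [549.6 -87.6 113. ]]
sock top px [[158.4 227.2]
 [153.5 256.1]
 [148.6 285.3]] side [[220.6 325.6]
 [247.2 344.8]
 [275.4 365. ]]
[[10.1 11.3]
 [-1.6 16.4]
 [14.5  5.6]] [15.1 16.4 15.6]
[0.8 1.7 0.4]
[[ 8.7 13.6]
 [-0.3 17.7]
 [14.4  6.9]] [16.1 17.7 15.9]
[1.  1.6 0.4]
card handles top z121 [[ 500.1 -268.4  118. ]
 [ 497.3 -330.4  118. ]]
t 0.4 pose [227.29  473.223 226.644   2.694] F [0.7 0.5 0.5] w 91.8 ff 0.0
to [593.8, -96.6, 170.0, 3.044] -> turn first wz -0.350; then shift(after turn): [-420.3 -531.4   56.6] len 680
```

Side and top agree to about 5 mm, mostly depth-related, which is within what the grasp can absorb. I'll go above the middle plug.

```bash
M="python3 -m crank"
$M '[[0,0,0,0,0,-0.175],[0,0,0,0,0,-0.175],[-0.03,-0.038,0.004,0,0,0],[-0.03,-0.038,0.004,0,0,0],[-0.03,-0.038,0.004,0,0,0]]' 50 >/dev/null
$M '[[-0.03,-0.038,0.004,0,0,0],[-0.03,-0.038,0.004,0,0,0],[-0.03,-0.038,0.004,0,0,0],[-0.03,-0.038,0.004,0,0,0],[-0.03,-0.038,0.004,0,0,0]]' >/dev/null
$M '[[-0.03,-0.038,0.004,0,0,0],[-0.03,-0.038,0.004,0,0,0],[-0.03,-0.038,0.004,0,0,0],[-0.03,-0.038,0.004,0,0,0],[-0.03,-0.038,0.004,0,0,0]]' >/dev/null
$M '[[-0.03,-0.035,0.004,0,0,0],[0,0,0,0,0,0],[0,0,0,0,0,0]]'
python3 plan.py 593.8 -96.6 140 3.044
python3 - <<'E'
from h import *
r=lambda x,s:cv2.resize(x,None,fx=s,fy=s,interpolation=cv2.INTER_CUBIC)
D=np.zeros((600,800,3),np.uint8)
D[:600,:400]=r(snap('top')['color'][120:270,280:380],4);D[:600,400:]=r(snap('side')['color'][90:240,240:340],4)
cv2.imwrite('pics/c4.png',D)
E
```

```text
time: 2.65
tool_pos: [593.1, -93.7, 170.4]
tcp_rot: [3.141, -0.001, 3.044]
contact_force: [-0.3, 0.7, 0.2]
grip_width: 46.0
finger_force: 0.0
t 2.6 pose [593.117 -93.736 170.402   3.044] F [-0.3  0.7  0.2] w 46.0 ff 0.0
to [593.8, -96.6, 140.0, 3.044] -> turn first wz -0.000; then shift(after turn): [-1.  -2.8 30.4] len 31
```

View pics/c4.png

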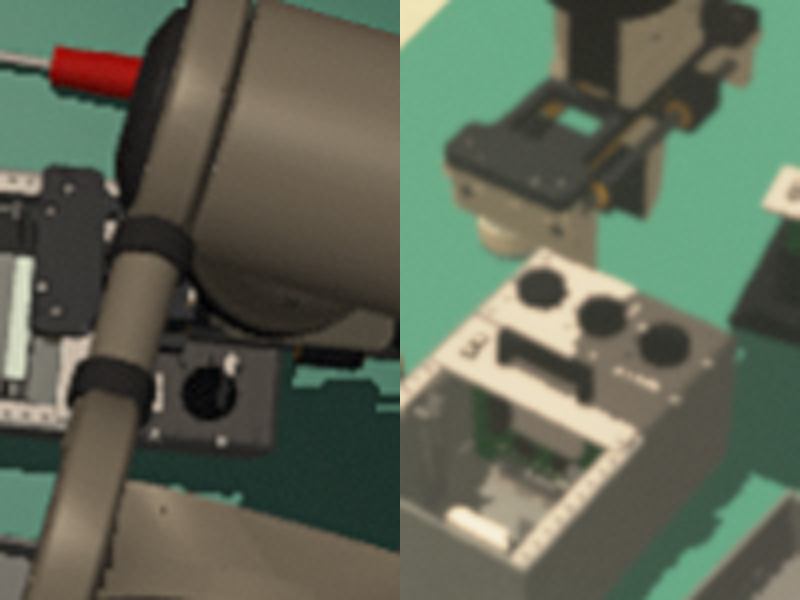

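The side crop shows the open fingers above the plug row, with the plugs at about (275,162), (290.5,169) and (306,176). The top view is hidden by the arm. I'll go down on the middle plug and feel for it.

```bash
M="python3 -m crank"
$M '[[-0.001,-0.0015,0.03,0,0,0],[0,0,0.02,0,0,0],[0,0,0.013,0,0,0],[0,0,0,0,0,0]]' | egrep 'pos|contact'
$M '[[0,0,0,0,0,0],[0,0,0,0,0,0],[0,0,0,0,0,0],[0,0,0,0,0,0],[0,0,0,0,0,0]]' 0
$M '[[0,0,0,0,0,0],[0,0,0,0,0,0],[0,0,0,0,0,0]]' 
```

```text
tool_pos: [594.0, -95.1, 107.3]
contact_force: [-0.3, -0.1, -0.5]
time: 3.88
tool_pos: [595.0, -95.9, 108.6]
tcp_rot: [-3.142, 0.002, 3.044]
contact_force: [-0.4, 0.8, 5.7]
grip_width: 28.2
finger_force: 30.0
time: 4.25
tool_pos: [595.0, -95.9, 108.6]
tcp_rot: [-3.142, 0.002, 3.044]
contact_force: [-0.5, -0.1, 6.7]
grip_width: 27.8
finger_force: 30.0
```

```bash
M="python3 -m crank"
$M '[[0,0,-0.02,0,0,0],[0,0,-0.03,0,0,0],[0,0,-0.05,0,0,0],[0,0,0,0,0,0]]'
python3 - <<'E'
from h import *
r=lambda x,s:cv2.resize(x,None,fx=s,fy=s,interpolation=cv2.INTER_CUBIC)
c=snap('side'); print(proj(c,[[593.5,-95,205],[593.5,-95,113]]))
cv2.imwrite('pics/c5.png',r(c['color'][100:220,220:340],4))
E
```

```text
time: 4.75
tool_pos: [596.4, -96.4, 211.8]
tcp_rot: [-3.14, 0.008, 3.044]
contact_force: [0.3, -0.5, -0.6]
grip_width: 27.8
finger_force: 30.0
[[291.14534886 136.27194468]
 [290.38025818 167.77233299]]
```

View pics/c5.png

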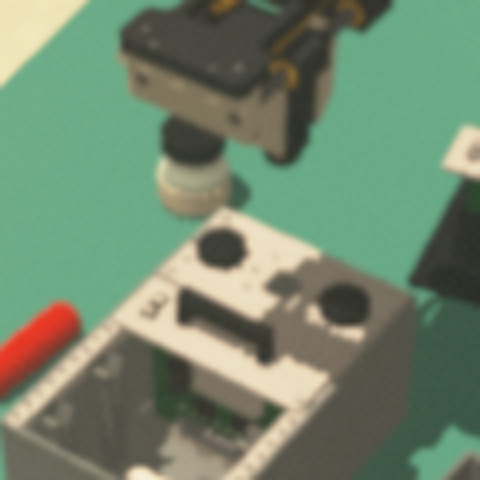

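The middle plug is held at about (291,137) and its hole is open. Next I'll check the bin with a template match, then drop the plug.

```bash
cat > binchk.py <<'E'
from h import *
def chk():
    for n,b in (('top',(240,250,335,315)),('side',(298,212,380,282))):
        T=cv2.imread('pics/%s0.png'%n)[b[1]:b[3],b[0]:b[2]]; I=snap(n)['color']
        r=cv2.matchTemplate(I,T,cv2.TM_CCOEFF_NORMED); _,v,_,l=cv2.minMaxLoc(r)
        print('bin',n,'score %.2f at home %.2f'%(v,r[b[1],b[0]]),'shift px',l[0]-b[0],l[1]-b[1])
if __name__=='__main__': chk()
E
python3 binchk.py; python3 plan.py 425 -8 150 3.044 425 -8 68 3.044
```

```text
bin top score 0.55 at home 0.55 shift px 0 0
bin side score 0.87 at home 0.87 shift px 0 0
t 4.9 pose [593.849 -95.717 206.595   3.044] F [-0.3 -0.1 -1.4] w 28.1 ff 30.0
to [425.0, -8.0, 150.0, 3.044] -> turn first wz -0.000; then shift(after turn): [176.6  70.8  56.6] len 199
to [425.0, -8.0, 68.0, 3.044] -> turn first wz 0.000; then shift(after turn): [ 0.  0. 82.] len 82
```

```bash
M="python3 -m crank"
$M '[[0.044,0.018,0.010,0,0,0],[0.044,0.018,0.010,0,0,0],[0.044,0.018,0.018,0,0,0],[0.044,0.017,0.019,0,0,0],[0,0,0.04,0,0,0]]' >/dev/null
$M '[[0,0,0.03,0,0,0],[0,0,0.012,0,0,0],[0,0,0,0,0,0]]' | egrep 'pos|width'
$M '[[0,0,0,0,0,0],[0,0,0,0,0,0],[0,0,0,0,0,0]]' 50 | egrep 'pos|width'
$M '[[0,0,-0.04,0,0,0],[0,0,-0.04,0,0,0],[-0.045,-0.024,0,0,0,0],[-0.045,-0.024,0,0,0,0],[-0.045,-0.023,0,0,0,0]]' >/dev/null
$M '[[0,0,0,0,0,0],[0,0,0,0,0,0]]'|egrep 'time|pos|width'
python3 plan.py 552.5 -92 107 3.044
python3 - <<'E'
from h import *
r=lambda x,s:cv2.resize(x,None,fx=s,fy=s,interpolation=cv2.INTER_CUBIC)
cv2.imwrite('pics/c6.png',r(snap('side')['color'][120:290,220:400],3))
E
```

```text
tool_pos: [425.6, -7.9, 67.9]
grip_width: 28.0
tool_pos: [426.7, -8.0, 69.3]
grip_width: 45.6
time: 7.15
tool_pos: [552.9, -91.4, 148.4]
grip_width: 45.9
t 7.2 pose [552.866 -91.439 148.399   3.044] F [ 0.6  0.1 -0.7] w 45.9 ff 0.0
to [552.5, -92.0, 107.0, 3.044] -> turn first wz -0.000; then shift(after turn): [ 0.3 -0.6 41.4] len 41
```

View pics/c6.png

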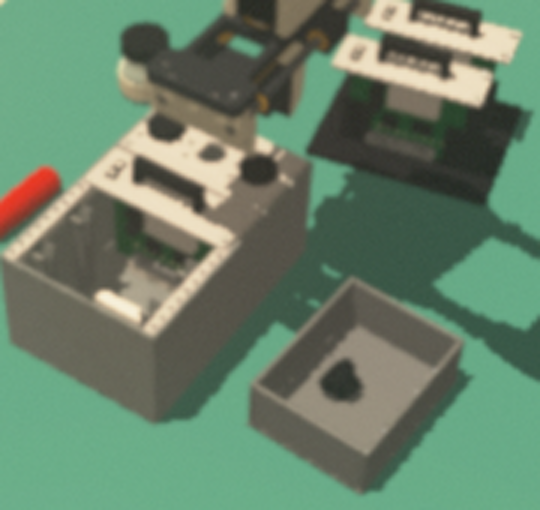

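The first plug lies in the bin at about (333,246). Now the plug at hole0.

```bash
M="python3 -m crank"; Z='[0,0,0,0,0,0]'
$M '[[0,-0.0006,0.03,0,0,0],[0,0,0.0114,0,0,0],[0,0,0,0,0,0]]' | egrep 'pos|contact'
$M '[[0,0,0,0,0,0],[0,0,0,0,0,0],[0,0,0,0,0,0],[0,0,0,0,0,0],[0,0,0,0,0,0]]' 0 | egrep 'pos|contact|width'
$M '[[0,0,-0.02,0,0,0],[0,0,-0.03,0,0,0],[0,0,0,0,0,0],[0,0,0,0,0,0]]'| egrep 'pos|contact|width|time'
python3 binchk.py; python3 plan.py 419.5 -40.5 157 3.044 419.5 -40.5 68 3.044
```

```text
tool_pos: [552.8, -91.8, 107.0]
contact_force: [0.4, -0.1, 0.1]
tool_pos: [554.1, -92.5, 108.2]
contact_force: [0.2, 0.8, 5.8]
grip_width: 28.5
time: 8.7
tool_pos: [553.1, -92.3, 156.5]
contact_force: [-0.1, -1.0, -0.4]
grip_width: 28.1
bin top score 0.53 at home 0.53 shift px 0 0
bin side score 0.74 at home 0.74 shift px 0 0
t 8.8 pose [552.919 -92.193 156.082   3.044] F [-0.  -0.   0.5] w 27.8 ff 30.0
to [419.5, -40.5, 157.0, 3.044] -> turn first wz -0.000; then shift(after turn): [137.8  38.4  -0.9] len 143
to [419.5, -40.5, 68.0, 3.044] -> turn first wz 0.000; then shift(after turn): [ 0.  0. 89.] len 89
```

```bash
M="python3 -m crank"
$M '[[0.046,0.013,0,0,0,0],[0.046,0.013,0,0,0,0],[0.046,0.0124,0.019,0,0,0],[0,0,0.035,0,0,0],[0,0,0.025,0,0,0]]' >/dev/null
$M '[[0,0,0.01,0,0,0],[0,0,0,0,0,0],[0,0,0,0,0,0]]' | egrep 'pos|width'
$M '[[0,0,0,0,0,0],[0,0,0,0,0,0],[0,0,0,0,0,0]]' 50 | egrep 'width'
$M '[[0,0,-0.04,0,0,0],[0,0,-0.042,0,0,0],[-0.044,-0.0076,0,0,0,0],[-0.044,-0.0076,0,0,0,0],[-0.044,-0.0076,0,0,0,0]]' >/dev/null
$M '[[-0.044,-0.0076,0,0,0,0],[-0.044,-0.0076,0,0,0,0],[0,0,0,0,0,0],[0,0,0,0,0,0]]'|egrep 'time|pos|width'
python3 plan.py 635.6 -100 107 3.044;python3 binchk.py
```

```text
tool_pos: [420.6, -40.9, 68.9]
grip_width: 27.8
grip_width: 45.5
time: 11.3
tool_pos: [634.2, -99.7, 149.7]
grip_width: 45.7
t 11.3 pose [634.245 -99.658 149.72    3.044] F [-1.1 -0.1  0.4] w 45.7 ff 0.0
to [635.6, -100.0, 107.0, 3.044] -> turn first wz -0.000; then shift(after turn): [-1.4 -0.2 42.7] len 43
bin top score 0.55 at home 0.55 shift px 0 0
bin side score 0.67 at home 0.67 shift px 0 0
```

```bash
M="python3 -m crank"
$M '[[-0.001,0,0.03,0,0,0],[0,0,0.0127,0,0,0],[0,0,0,0,0,0]]' | egrep 'pos|contact'
$M '[[0,0,0,0,0,0],[0,0,0,0,0,0],[0,0,0,0,0,0],[0,0,0,0,0,0],[0,0,0,0,0,0]]' 0 | egrep 'pos|contact|width'
$M '[[0,0,-0.02,0,0,0],[0,0,-0.03,0,0,0],[0,0,0,0,0,0],[0,0,0,0,0,0]]'| egrep 'pos|contact|width|time'
python3 binchk.py; python3 plan.py 430.5 24.5 157 3.044 430.5 24.5 68 3.044
```

```text
tool_pos: [635.3, -99.8, 107.1]
contact_force: [0.3, -0.2, 0.1]
tool_pos: [636.7, -100.2, 108.6]
contact_force: [-0.9, -0.1, 4.8]
grip_width: 28.2
time: 12.9
tool_pos: [635.7, -100.0, 156.6]
contact_force: [0.3, 0.1, -0.5]
grip_width: 28.2
bin top score 0.55 at home 0.55 shift px 0 0
bin side score 0.67 at home 0.67 shift px 0 0
t 13.0 pose [635.546 -99.915 156.099   3.044] F [ 0.4  0.3 -0.1] w 27.9 ff 30.0
to [430.5, 24.5, 157.0, 3.044] -> turn first wz -0.000; then shift(after turn): [216.2 103.8  -0.9] len 240
to [430.5, 24.5, 68.0, 3.044] -> turn first wz 0.000; then shift(after turn): [ 0.  0. 89.] len 89
```

```bash
M="python3 -m crank"
$M '[[0.043,0.0208,0,0,0,0],[0.043,0.0208,0,0,0,0],[0.043,0.0208,0,0,0,0],[0.043,0.0208,0,0,0,0],[0.043,0.0208,0.019,0,0,0]]' >/dev/null
$M '[[0,0,0.035,0,0,0],[0,0,0.025,0,0,0],[0,0,0.01,0,0,0],[0,0,0,0,0,0],[0,0,0,0,0,0]]' | egrep 'pos|width'
$M '[[0,0,0,0,0,0],[0,0,0,0,0,0],[0,0,0,0,0,0]]' 50 | egrep 'width'
$M '[[0,0,-0.04,0,0,0],[0,0,-0.042,0,0,0],[0,0,0,0,0,-0.169],[0,0,0,0,0,-0.169],[0,0,0,0,0,-0.168]]' >/dev/null
$M '[[-0.0155,0.0445,0,0,0,0],[-0.0155,0.0445,0,0,0,0],[-0.0155,0.0445,0,0,0,0],[-0.0155,0.0445,0,0,0,0],[-0.0155,0.0445,0,0,0,0]]' >/dev/null
$M '[[-0.0155,0.0445,0.02,0,0,0],[0,0,0.02,0,0,0],[0,0,0,0,0,0],[0,0,0,0,0,0]]'|egrep 'time|pos|rot|width'
python3 plan.py 410 306.7 49 3.55;python3 binchk.py
python3 - <<'E'
from h import *
r=lambda x,s:cv2.resize(x,None,fx=s,fy=s,interpolation=cv2.INTER_CUBIC)
D=np.zeros((600,800,3),np.uint8); t,s=snap('top')['color'],snap('side')['color']
D[:440,:320]=r(t[200:310,110:190],4);D[:400,320:800]=r(s[290:390,180:300],4)
D[440:600,:240]=r(t[245:325,250:370],2);D[400:600,330:530]=r(s[205:305,290:390],2)
D[400:600,540:740]=r(s[140:240,240:340],2)
cv2.imwrite('pics/c7.png',D)
E
```

```text
tool_pos: [433.0, 24.3, 69.2]
grip_width: 28.2
grip_width: 45.9
time: 16.38
tool_pos: [412.2, 306.1, 111.3]
tcp_rot: [3.142, 0.001, -2.734]
grip_width: 45.8
t 16.4 pose [412.229 306.136 111.277  -2.734] F [ 0.1 -0.7 -0.5] w 45.8 ff 0.0
to [410.0, 306.7, 49.0, 3.55] -> turn first wz -0.001; then shift(after turn): [ 1.8  1.4 62.3] len 62
bin top score 0.66 at home 0.66 shift px 0 0
bin side score 0.33 at home 0.29 shift px -288 21
```

View pics/c7.png

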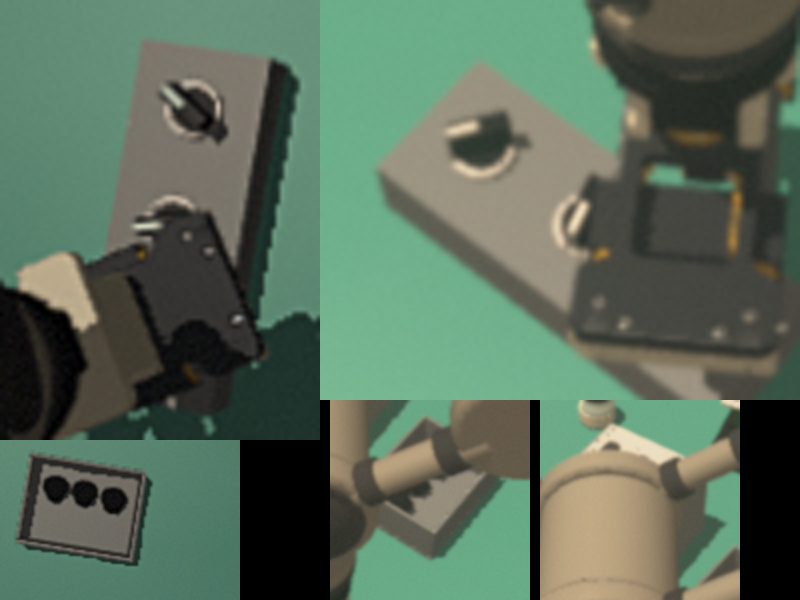

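All three plugs lie in the bin, which has not moved, and the gripper is over the lowest switch. Now I'll descend and grip it.

```bash
M="python3 -m crank"
$M '[[0.002,0.0014,0.03,0,0,0],[0,0,0.02,0,0,0],[0,0,0.012,0,0,0],[0,0,0,0,0,0]]' | egrep 'pos|contact'
$M '[[0,0,0,0,0,0],[0,0,0,0,0,0],[0,0,0,0,0,0],[0,0,0,0,0,0],[0,0,0,0,0,0]]' 0 | egrep 'pos|rot|contact|width'
$M '[[0,0,0,0,0,0]]'| egrep 'pos|rot|contact|width'
$M '[[0,0,-0.03,0,0,0],[0,0,-0.05,0,0,0],[0,0,-0.05,0,0,0],[0,0,0,0,0,0],[0,0,0,0,0,0]]'| egrep 'pos|contact|width|time|rot'
python3 plan.py 552.6 -92 185 3.046  552.6 -92 140 3.046
```

```text
tool_pos: [409.3, 306.6, 48.4]
contact_force: [0.6, -0.2, 0.1]
tool_pos: [409.5, 306.9, 48.8]
tcp_rot: [3.141, 0.0, -2.733]
contact_force: [-0.2, -0.3, 2.4]
grip_width: 9.5
tool_pos: [409.5, 307.0, 48.9]
tcp_rot: [3.141, 0.0, -2.733]
contact_force: [-0.7, 0.3, 4.3]
grip_width: 9.7
time: 18.45
tool_pos: [408.9, 306.5, 177.8]
tcp_rot: [-3.142, -0.001, -2.733]
contact_force: [0.2, -0.0, -2.1]
grip_width: 10.0
t 18.4 pose [408.924 306.531 177.84   -2.733] F [ 0.2 -0.  -2.1] w 10.0 ff 30.0
to [552.6, -92.0, 185.0, 3.046] -> turn first wz 0.504; then shift(after turn): [-181.1 -383.    -7.2] len 424
to [552.6, -92.0, 140.0, 3.046] -> turn first wz 0.000; then shift(after turn): [ 0.  0. 45.] len 45
```

```bash
M="python3 -m crank"
$M '[[0,0,0,0,0,0.168],[0,0,0,0,0,0.168],[0,0,0,0,0,0.168],[-0.02,-0.0426,0,0,0,0],[-0.02,-0.0426,0,0,0,0]]' >/dev/null
$M '[[-0.02,-0.0426,0,0,0,0],[-0.02,-0.0426,0,0,0,0],[-0.02,-0.0426,0,0,0,0],[-0.02,-0.0426,0,0,0,0],[-0.02,-0.0426,0,0,0,0]]' >/dev/null
$M '[[-0.02,-0.0426,0,0,0,0],[-0.02,-0.0426,0,0,0,0],[0,0,0.025,0,0,0],[0,0,0,0,0,0],[0,0,0,0,0,0]]' |egrep 'time|pos|rot|contact'
python3 plan.py 552.7 -92.2 145 3.046
python3 - <<'E'
from h import *
r=lambda x,s:cv2.resize(x,None,fx=s,fy=s,interpolation=cv2.INTER_CUBIC)
s=snap('side')['color']
cv2.imwrite('pics/c8.png',r(s[120:210,250:350],6))
E
```

```text
time: 20.32
tool_pos: [551.6, -91.5, 153.2]
tcp_rot: [3.141, -0.002, 3.046]
contact_force: [-0.1, 0.7, -1.2]
t 20.3 pose [551.586 -91.457 153.159   3.046] F [-0.1  0.7 -1.2] w 9.7 ff 30.0
to [552.7, -92.2, 145.0, 3.046] -> turn first wz 0.000; then shift(after turn): [-1.2 -0.6  8.2] len 8
```

View pics/c8.png

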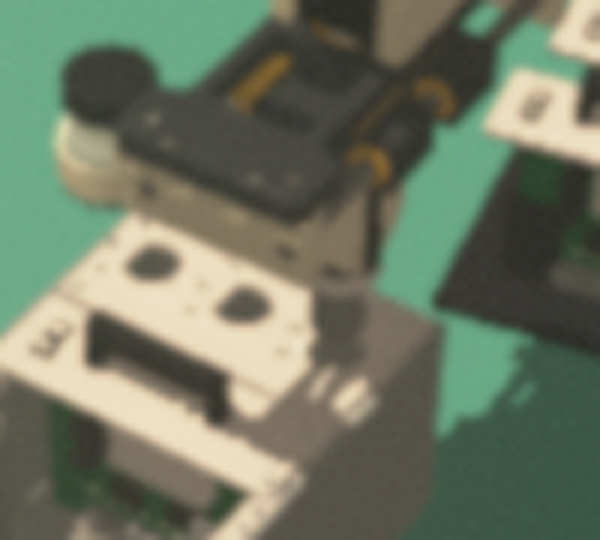

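The side view shows the barrel at about (307,175), directly above hole0. I'll correct and insert in small steps, watching the force.

```bash
M="python3 -m crank"
$M '[[-0.0011,-0.0006,0.006,0,0,0],[0,0,0.003,0,0,0],[0,0,0,0,0,0]]' |egrep 'pos|contact'
$M '[[0,0,0.003,0,0,0],[0,0,0,0,0,0]]' |egrep 'pos|contact'
$M '[[0,0,0.003,0,0,0],[0,0,0,0,0,0]]' |egrep 'pos|contact'
$M '[[0,0,0.003,0,0,0],[0,0,0,0,0,0]]' |egrep 'pos|contact|rot'
```

```text
tool_pos: [552.8, -92.5, 144.4]
contact_force: [-0.4, -0.4, -0.5]
tool_pos: [552.9, -92.7, 141.4]
contact_force: [0.0, 0.8, -0.7]
tool_pos: [552.4, -92.5, 138.3]
contact_force: [-1.8, 0.1, -0.3]
tool_pos: [552.4, -92.5, 135.0]
tcp_rot: [3.141, -0.002, 3.046]
contact_force: [-2.8, 0.4, -0.6]
```

```bash
M="python3 -m crank"
$M '[[0.0005,0,0.007,0,0,0],[0,0,0.006,0,0,0],[0,0,0.006,0,0,0],[0,0,0,0,0,0]]' |egrep 'pos|contact'
$M '[[0,0,0.002,0,0,0],[0,0,0.001,0,0,0],[0,0,0,0,0,0]]' |egrep 'pos|contact'
$M '[[0,0,0.001,0,0,0],[0,0,0,0,0,0]]' |egrep 'pos|contact|rot'
```

```text
tool_pos: [552.2, -92.5, 115.7]
contact_force: [-3.2, 2.1, -1.7]
tool_pos: [552.2, -92.5, 113.7]
contact_force: [-4.6, 2.5, 1.7]
tool_pos: [552.2, -92.5, 112.9]
tcp_rot: [3.141, -0.0, 3.046]
contact_force: [-5.2, 2.2, 3.6]
```

```bash
M="python3 -m crank"
$M '[[0,0,0,0,0,0],[0,0,0,0,0,0],[0,0,-0.02,0,0,0],[0,0,-0.03,0,0,0],[0,0,-0.03,0,0,0]]' 40 |egrep 'pos|contact'
$M '[[0,0,0,0,0,-0.1734],[0,0,0,0,0,-0.1734],[0,0,0,0,0,-0.1734],[0,0,0,0,0,-0.1734],[0,0,0,0,0,-0.1734]]' >/dev/null
$M '[[0,0,0,0,0,-0.1734],[0,0,0,0,0,-0.1734],[0,0,0,0,0,-0.1734],[0,0,0,0,0,-0.1734],[0,0,0,0,0,-0.1734]]' |egrep 'rot'
$M '[[-0.0438,0.0057,0,0,0,0],[-0.0438,0.0057,0,0,0,0],[-0.0438,0.0057,0,0,0,0],[-0.0438,0.0057,0,0,0,0],[-0.0438,0.0057,0,0,0,0]]' >/dev/null
$M '[[-0.0438,0.0057,0,0,0,0],[-0.0438,0.0057,0,0,0,0],[-0.0438,0.0057,0,0,0,0],[-0.0438,0.0057,0,0,0,0],[0,0,0,0,0,0]]' >/dev/null
$M '[[0,0,0.04,0,0,0],[0,0,0.03,0,0,0],[0,0,0,0,0,0]]'|egrep 'time|pos|rot|width'
python3 plan.py 474.3 297.2 49 4.78
python3 - <<'E'
from h import *
r=lambda x,s:cv2.resize(x,None,fx=s,fy=s,interpolation=cv2.INTER_CUBIC)
D=np.zeros((600,800,3),np.uint8); t,s=snap('top')['color'],snap('side')['color']
D[:400,:400]=r(t[150:250,260:360],4);D[:400,400:800]=r(s[120:220,240:340],4)
D[400:600,:240]=r(t[205:305,105:225],2);D[400:600,330:530]=r(s[290:390,180:280],2)
cv2.imwrite('pics/c9.png',D)
E
```

```text
tool_pos: [553.0, -92.9, 193.6]
contact_force: [0.1, -0.6, -0.0]
tcp_rot: [-3.139, -0.126, -1.638]
time: 26.12
tool_pos: [534.4, 375.1, 60.9]
tcp_rot: [3.138, -0.127, -1.641]
grip_width: 36.7
t 26.1 pose [534.383 375.103  60.945  -1.641] F [ 0.2 -0.1  0.5] w 36.7 ff 0.0
to [474.3, 297.2, 49.0, 4.78] -> turn first wz -0.138; then shift(after turn): [73.7 65.2 11.9] len 99
```

View pics/c9.png

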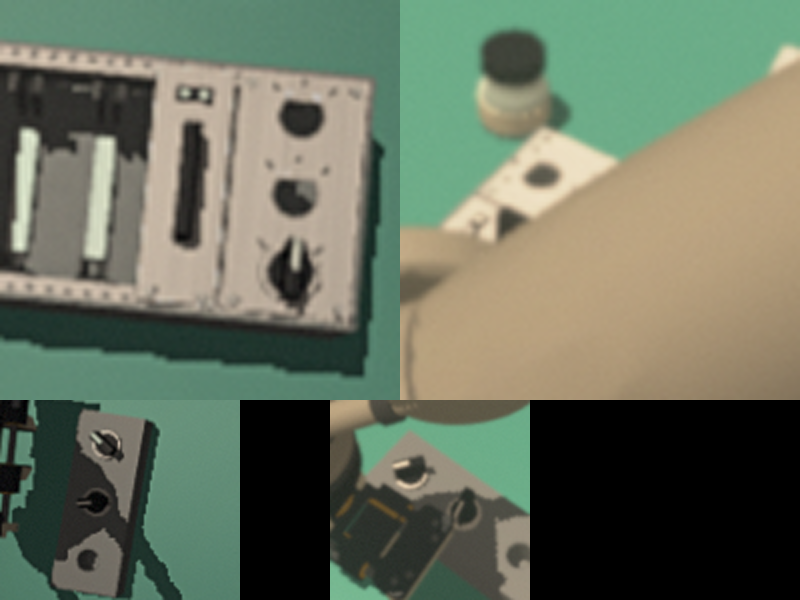

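The top view shows switch c seated in hole0 with its line towards +x and the collar flat. My turn at the unit ran the last joint near its limit and tilted the tool slightly. I'll raise the arm and level it.

```bash
M="python3 -m crank"
$M '[[0,0,-0.04,0,0,0],[0,0,-0.03,0,0,0],[0,0,0,0,0,0],[0,0,0,0,0,0]]'
cat > lev.py <<'E'
from h import *; import sys
from scipy.spatial.transform import Rotation as R
o=bot.get_obs(); A=R.from_euler('xyz',o['tcp_rot']); B=R.from_euler('xyz',[np.pi,0,float(sys.argv[1])])
print('q',o['joint_positions'].round(3),'rotvec in tool',(A.inv()*B).as_rotvec().round(3))
P=np.array([float(v) for v in sys.argv[2:5]])
print('shift after levelling',B.inv().apply(P-o['tool_pos']).round(1))
E
python3 lev.py 4.78 474.3 297.2 110
```

```text
time: 26.72
tool_pos: [535.9, 385.5, 132.9]
tcp_rot: [-3.141, -0.124, -1.641]
contact_force: [0.0, -0.4, -0.5]
grip_width: 36.7
finger_force: 0.0
q [ 0.556  0.716  1.153 -0.103  1.346 -2.489] rotvec in tool [ 0.008 -0.124 -0.137]
shift after levelling [83.9 67.4 22.9]
```

```bash
M="python3 -m crank"
$M '[[0,0,0,0.008,-0.124,-0.137],[0.028,0.0225,0,0,0,0],[0.028,0.0225,0,0,0,0],[0.028,0.0225,0,0,0,0],[0,0,0,0,0,0]]'|egrep 'pos|rot'
$M '[[0,0,0,0,0,0]]' >/dev/null
python3 lev.py 4.78 474.3 297.2 49
```

```text
tool_pos: [472.4, 295.4, 131.8]
tcp_rot: [3.138, -0.001, -1.505]
q [ 4.230e-01  4.950e-01  1.559e+00  1.000e-03  1.087e+00 -2.786e+00] rotvec in tool [ 0.001  0.    -0.   ]
shift after levelling [ 0.3  0.3 83.4]
```

```bash
M="python3 -m crank"
$M '[[0.0003,0.0003,0.04,0,0,0],[0,0,0.03,0,0,0],[0,0,0.013,0,0,0],[0,0,0,0,0,0]]' | egrep 'pos|contact'
$M '[[0,0,0,0,0,0],[0,0,0,0,0,0],[0,0,0,0,0,0],[0,0,0,0,0,0],[0,0,0,0,0,0]]' 0 | egrep 'pos|rot|contact|width'
$M '[[0,0,0,0,0,0]]'| egrep 'pos|rot|contact|width'
$M '[[0,0,-0.03,0,0,0],[0,0,-0.05,0,0,0],[0,0,-0.05,0,0,0],[0,0,0,0,0,0],[0,0,0,0,0,0]]'| egrep 'pos|contact|width|time|rot'
python3 lev.py 3.046 594 -96.5 155
```

```text
tool_pos: [473.8, 297.2, 48.9]
contact_force: [0.2, 0.7, 0.4]
tool_pos: [474.5, 297.2, 50.3]
tcp_rot: [-3.14, 0.001, -1.503]
contact_force: [1.4, -0.7, 5.1]
grip_width: 9.8
tool_pos: [474.6, 297.2, 50.3]
tcp_rot: [-3.14, 0.001, -1.503]
contact_force: [0.8, -0.5, 6.3]
grip_width: 9.9
time: 29.35
tool_pos: [473.0, 296.6, 178.5]
tcp_rot: [3.139, -0.001, -1.503]
contact_force: [-0.2, 0.6, -1.1]
grip_width: 10.1
q [ 0.423  0.446  1.502  0.     1.196 -2.787] rotvec in tool [ 0.002 -0.003  1.734]
shift after levelling [-158.  -379.8   23.5]
```

```bash
M="python3 -m crank"
$M '[[0,0,0,0,0,0.1734],[0,0,0,0,0,0.1734],[0,0,0,0,0,0.1734],[0,0,0,0,0,0.1734],[0,0,0,0,0,0.1734]]' >/dev/null
$M '[[0,0,0,0,0,0.1734],[0,0,0,0,0,0.1734],[0,0,0,0,0,0.1734],[0,0,0,0,0,0.1734],[0,0,0,0,0,0.1734]]' |egrep 'rot'
$M '[[-0.0175,-0.0422,0,0,0,0],[-0.0175,-0.0422,0,0,0,0],[-0.0175,-0.0422,0,0,0,0],[-0.0175,-0.0422,0,0,0,0],[-0.0175,-0.0422,0,0,0,0]]' >/dev/null
$M '[[-0.0175,-0.0422,0,0,0,0],[-0.0175,-0.0422,0,0,0,0],[-0.0175,-0.0422,0,0,0,0],[-0.0175,-0.0422,0.02,0,0,0],[0,0,0,0,0,0]]' >/dev/null
$M '[[0,0,0,0,0,0],[0,0,0,0,0,0]]' |egrep 'time|pos|rot|contact'
python3 lev.py 3.046 594 -96.5 147
```

```text
tcp_rot: [-3.139, -0.005, 3.04]
time: 32.1
tool_pos: [594.1, -94.9, 159.3]
tcp_rot: [3.141, -0.002, 3.047]
contact_force: [0.9, -0.3, 0.1]
q [-0.286  0.539  1.4    0.     1.204 -1.762] rotvec in tool [ 0.    -0.002  0.001]
shift after levelling [-0.  -1.6 12.3]
```

```bash
M="python3 -m crank"
$M '[[0,-0.0015,0.008,0,0,0],[0,0,0.004,0,0,0],[0,0,0,0,0,0]]' |egrep 'pos|contact'
$M '[[0,0,0.003,0,0,0],[0,0,0,0,0,0]]' |egrep 'pos|contact'
$M '[[0,0,0.003,0,0,0],[0,0,0,0,0,0]]' |egrep 'pos|contact'
$M '[[0,0,0.003,0,0,0],[0,0,0,0,0,0]]' |egrep 'pos|contact|rot'
```

```text
tool_pos: [594.0, -97.3, 147.0]
contact_force: [-0.8, -0.6, -0.2]
tool_pos: [594.2, -97.6, 144.3]
contact_force: [-0.2, -0.4, -0.5]
tool_pos: [594.2, -97.5, 141.3]
contact_force: [0.7, 0.6, -0.7]
tool_pos: [594.1, -97.1, 138.2]
tcp_rot: [3.141, -0.001, 3.046]
contact_force: [-0.2, 1.7, -1.3]
```

```bash
M="python3 -m crank"
$M '[[0,0.0006,0.006,0,0,0],[0,0,0.006,0,0,0],[0,0,0.006,0,0,0],[0,0,0,0,0,0]]' |egrep 'pos|contact'
$M '[[0,0,0.003,0,0,0],[0,0,0.002,0,0,0],[0,0,0,0,0,0]]' |egrep 'pos|contact'
$M '[[0,0,0.001,0,0,0],[0,0,0,0,0,0]]' |egrep 'pos|contact|rot'
```

```text
tool_pos: [593.9, -97.0, 119.5]
contact_force: [-0.5, 2.3, -2.5]
tool_pos: [594.3, -97.0, 115.4]
contact_force: [0.4, 3.0, -0.6]
tool_pos: [594.3, -97.0, 114.5]
tcp_rot: [3.142, -0.001, 3.046]
contact_force: [-1.9, 3.5, 1.0]
```

```bash
M="python3 -m crank"
$M '[[0,0,0.001,0,0,0],[0,0,0,0,0,0]]' |egrep 'pos|contact'
$M '[[0,0,0,0,0,0],[0,0,0,0,0,0],[0,0,-0.02,0,0,0],[0,0,-0.03,0,0,0],[0,0,-0.03,0,0,0]]' 40 |egrep 'pos|contact'
$M '[[0,0,0,0,0,-0.166],[0,0,0,0,0,-0.166],[0,0,0,0,0,-0.166],[0,0,0,0,0,-0.166],[0,0,0,0,0,-0.166]]' >/dev/null
$M '[[0,0,0,0,0,-0.166],[-0.0297,0.0314,0,0,0,0],[-0.0297,0.0314,0,0,0,0],[-0.0297,0.0314,0,0,0,0],[-0.0297,0.0314,0,0,0,0]]' >/dev/null
$M '[[-0.0297,0.0314,0,0,0,0],[-0.0297,0.0314,0,0,0,0],[-0.0297,0.0314,0,0,0,0],[-0.0297,0.0314,0,0,0,0],[-0.0297,0.0314,0,0,0,0]]' >/dev/null
$M '[[0,0,0.04,0,0,0],[0,0,0.03,0,0,0],[0,0,0,0,0,0],[0,0,0,0,0,0]]'|egrep 'time|pos|rot|width'
python3 lev.py 4.042 538.6 287.8 49
```

```text
tool_pos: [594.3, -97.0, 114.4]
contact_force: [-3.3, 4.2, 7.1]
tool_pos: [594.4, -97.5, 194.0]
contact_force: [0.2, 0.6, 0.4]
time: 37.6
tool_pos: [539.9, 288.0, 124.8]
tcp_rot: [-3.141, 0.001, -2.242]
grip_width: 36.8
q [ 0.365  0.589  1.413  0.     1.138 -2.106] rotvec in tool [-0.001  0.001 -0.   ]
shift after levelling [ 1.   0.9 75.8]
```

```bash
M="python3 -m crank"
$M '[[0.001,0.0009,0.035,0,0,0],[0,0,0.03,0,0,0],[0,0,0.01,0,0,0],[0,0,0,0,0,0]]' | egrep 'pos|contact'
$M '[[0,0,0,0,0,0],[0,0,0,0,0,0],[0,0,0,0,0,0],[0,0,0,0,0,0],[0,0,0,0,0,0]]' 0 | egrep 'pos|rot|contact|width'
$M '[[0,0,-0.03,0,0,0],[0,0,-0.05,0,0,0],[0,0,-0.05,0,0,0],[0,0,0,0,0,0],[0,0,0,0,0,0]]'| egrep 'pos|contact|width|time|rot'
python3 lev.py 3.046 636 -100.5 160
```

```text
tool_pos: [538.3, 287.8, 49.5]
contact_force: [0.5, 0.2, 1.3]
tool_pos: [537.9, 287.9, 49.2]
tcp_rot: [3.142, 0.001, -2.241]
contact_force: [-0.8, -0.0, 5.6]
grip_width: 9.5
time: 39.35
tool_pos: [537.0, 287.5, 177.5]
tcp_rot: [3.14, -0.002, -2.241]
contact_force: [0.7, -0.5, -0.9]
grip_width: 9.3
q [ 0.366  0.537  1.351  0.     1.257 -2.106] rotvec in tool [ 0.    -0.003  0.996]
shift after levelling [-135.6 -376.8   17.5]
```

```bash
M="python3 -m crank"
$M '[[0,0,0,0,0,0.166],[0,0,0,0,0,0.166],[0,0,0,0,0,0.166],[0,0,0,0,0,0.166],[0,0,0,0,0,0.166]]' >/dev/null
$M '[[0,0,0,0,0,0.166],[-0.015,-0.0419,0,0,0,0],[-0.015,-0.0419,0,0,0,0],[-0.015,-0.0419,0,0,0,0],[-0.015,-0.0419,0,0,0,0]]' >/dev/null
$M '[[-0.015,-0.0419,0,0,0,0],[-0.015,-0.0419,0,0,0,0],[-0.015,-0.0419,0,0,0,0],[-0.015,-0.0419,0,0,0,0],[-0.015,-0.0419,0.02,0,0,0]]' >/dev/null
$M '[[0,0,0,0,0,0],[0,0,0,0,0,0]]' |egrep 'time|pos|rot|contact|width'
python3 lev.py 3.046 636 -100.5 147
```

```text
time: 41.48
tool_pos: [635.1, -100.0, 156.7]
tcp_rot: [3.141, -0.004, 3.046]
contact_force: [-0.3, 1.0, -1.8]
grip_width: 9.9
q [-0.275  0.617  1.267  0.     1.262 -1.75 ] rotvec in tool [ 0.001 -0.004 -0.   ]
shift after levelling [-0.9 -0.4  9.7]
```

```bash
M="python3 -m crank"
$M '[[-0.0008,-0.0003,0.008,0,0,0],[0,0,0.003,0,0,0],[0,0,0,0,0,0]]' |egrep 'pos|contact'
$M '[[0,0,0.003,0,0,0],[0,0,0,0,0,0]]' |egrep 'pos|contact'
$M '[[0,0,0.003,0,0,0],[0,0,0,0,0,0]]' |egrep 'pos|contact'
$M '[[0,0,0.003,0,0,0],[0,0,0,0,0,0]]' |egrep 'pos|contact'
$M '[[0,0,0.003,0,0,0],[0,0,0,0,0,0]]' |egrep 'pos|contact|rot'
```

```text
tool_pos: [636.6, -100.1, 147.2]
contact_force: [-0.7, 0.4, -1.6]
tool_pos: [636.7, -100.8, 144.4]
contact_force: [-0.2, -0.9, -0.3]
tool_pos: [636.6, -100.9, 141.2]
contact_force: [-0.1, -0.2, -1.3]
tool_pos: [636.2, -100.8, 138.2]
contact_force: [-3.0, 0.9, 1.1]
tool_pos: [636.2, -100.8, 134.9]
tcp_rot: [3.141, -0.002, 3.046]
contact_force: [-2.8, 0.7, -0.1]
```

```bash
M="python3 -m crank"
$M '[[0.0006,0,0.006,0,0,0],[0,0,0.006,0,0,0],[0,0,0.005,0,0,0],[0,0,0,0,0,0]]' |egrep 'pos|contact'
$M '[[0,0,0.003,0,0,0],[0,0,0.001,0,0,0],[0,0,0,0,0,0]]' |egrep 'pos|contact'
$M '[[0,0,0.001,0,0,0],[0,0,0,0,0,0]]' |egrep 'pos|contact|rot'
$M '[[0,0,0.001,0,0,0],[0,0,0,0,0,0]]' |egrep 'pos|contact|rot'
```

```text
tool_pos: [636.0, -100.8, 117.5]
contact_force: [-2.3, -0.1, -3.2]
tool_pos: [636.0, -100.8, 114.5]
contact_force: [-5.0, 0.8, 1.5]
tool_pos: [636.0, -100.8, 113.7]
tcp_rot: [-3.142, -0.001, 3.046]
contact_force: [-4.6, 1.1, 3.2]
tool_pos: [636.0, -100.8, 113.3]
tcp_rot: [-3.141, -0.001, 3.046]
contact_force: [-7.5, 1.8, 5.4]
```

```bash
M="python3 -m crank"
$M '[[0,0,0.0015,0,0,0],[0,0,0,0,0,0]]' |egrep 'pos|contact'
$M '[[0,0,0,0,0,0],[0,0,0,0,0,0],[0,0,-0.02,0,0,0],[0,0,-0.03,0,0,0],[0,0,-0.03,0,0,0]]' 40 |egrep 'pos|contact'
$M '[[0,0,0,0,0,-0.183],[0.03,-0.0312,0,0,0,0],[0.03,-0.0312,0,0,0,0],[0.03,-0.0312,0,0,0,0],[0.03,-0.0312,0,0,0,0]]' >/dev/null
$M '[[0.03,-0.0312,0,0,0,0],[0,0,0.03,0,0,0],[0,0,0.02,0,0,0],[0,0,0,0,0,0],[0,0,0,0,0,0]]' |egrep 'time|pos|rot|contact|width'
python3 lev.py 3.229 500 -269.5 100
python3 - <<'E'
from h import *
r=lambda x,s:cv2.resize(x,None,fx=s,fy=s,interpolation=cv2.INTER_CUBIC)
D=np.zeros((600,800,3),np.uint8); t,s=snap('top')['color'],snap('side')['color']
D[:400,:400]=r(t[200:300,370:470],4);D[:400,400:800]=r(s[100:200,315:415],4)
D[400:600,:200]=r(t[150:250,270:370],2);D[400:600,200:500]=r(s[150:216,260:360],3)[:200]if 0 else r(s[140:206,250:350],3)[:198].repeat(1,0) if 0 else cv2.resize(s[145:212,250:350],(300,200),interpolation=cv2.INTER_CUBIC)
cv2.imwrite('pics/c10.png',D)
E
```

```text
tool_pos: [636.0, -100.8, 113.2]
contact_force: [-10.3, 1.0, 12.6]
tool_pos: [636.7, -100.9, 191.5]
contact_force: [-0.2, 0.2, -0.6]
time: 46.35
tool_pos: [501.1, -269.7, 141.8]
tcp_rot: [-3.141, 0.001, -3.054]
contact_force: [-0.8, -0.0, 0.5]
grip_width: 36.6
q [-0.628  0.499  1.523 -0.     1.118 -2.286] rotvec in tool [-0.001  0.001  0.   ]
shift after levelling [ 1.1  0.3 41.8]
```

View pics/c10.png

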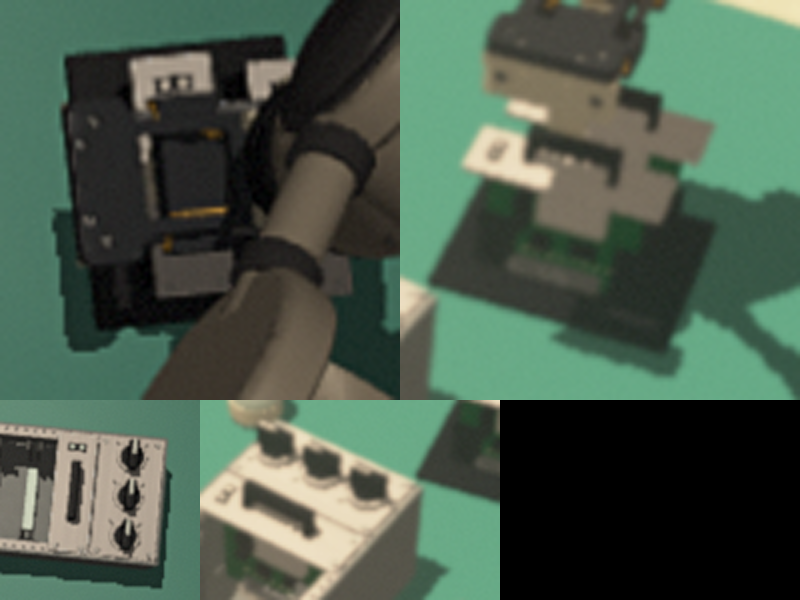

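All three switches sit upright in the panel, and the gripper is centred over the left card. Now I'll grip it.

```bash
M="python3 -m crank"
$M '[[0.001,0.0003,0.025,0,0,0],[0,0,0.01,0,0,0],[0,0,0.0055,0,0,0],[0,0,0,0,0,0]]' | egrep 'pos|contact'
$M '[[0,0,0,0,0,0],[0,0,0,0,0,0],[0,0,0,0,0,0],[0,0,0,0,0,0],[0,0,0,0,0,0]]' 0 | egrep 'pos|rot|contact|width'
$M '[[0,0,-0.02,0,0,0],[0,0,-0.03,0,0,0],[0,0,-0.04,0,0,0],[0,0,-0.04,0,0,0],[0,0,-0.04,0,0,0]]'| egrep 'pos|contact'
$M '[[0,0,0,0,0,0],[0,0,0,0,0,0]]' | egrep 'time|pos|rot|contact|width'
python3 lev.py 3.046 603.7 5.4 270
```

```text
tool_pos: [499.5, -269.2, 100.7]
contact_force: [-0.0, 1.3, -0.4]
tool_pos: [499.4, -269.2, 100.8]
tcp_rot: [-3.141, -0.0, -3.054]
contact_force: [-0.6, 0.5, 2.6]
grip_width: 9.7
tool_pos: [499.1, -268.8, 271.4]
contact_force: [-0.8, -0.7, -2.1]
time: 48.45
tool_pos: [498.9, -268.7, 269.2]
tcp_rot: [3.14, -0.002, -3.054]
contact_force: [0.1, 0.2, -2.9]
grip_width: 9.7
q [-0.629  0.394  1.328 -0.     1.423 -2.287] rotvec in tool [ 0.002 -0.003  0.183]
shift after levelling [-78.2 282.9  -0.8]
```

```bash
M="python3 -m crank"
$M '[[0,0,0,0,0,0.183],[-0.0112,0.0404,0,0,0,0],[-0.0112,0.0404,0,0,0,0],[-0.0112,0.0404,0,0,0,0],[-0.0112,0.0404,0,0,0,0]]' >/dev/null
$M '[[-0.0112,0.0404,0,0,0,0],[-0.0112,0.0404,0,0,0,0],[-0.0112,0.0404,0,0,0,0],[0,0,0,0,0,0],[0,0,0,0,0,0]]' >/dev/null
$M '[[0,0,0.03,0,0,0],[0,0,0.03,0,0,0],[0,0,0.01,0,0,0],[0,0,0,0,0,0],[0,0,0,0,0,0]]' | egrep 'time|pos|rot|contact|width'
python3 lev.py 3.046 603.7 5.4 192
python3 - <<'E'
from h import *
r=lambda x,s:cv2.resize(x,None,fx=s,fy=s,interpolation=cv2.INTER_CUBIC)
cv2.imwrite('pics/c11.png',r(snap('side')['color'][110:260,200:340],4))
E
```

```text
time: 50.32
tool_pos: [605.1, 4.5, 201.8]
tcp_rot: [-3.141, 0.002, 3.046]
contact_force: [0.6, -0.1, -1.8]
grip_width: 9.9
q [-0.119  0.508  1.331 -0.     1.301 -1.594] rotvec in tool [-0.     0.002 -0.   ]
shift after levelling [1.4 0.8 9.8]
```

View pics/c11.png

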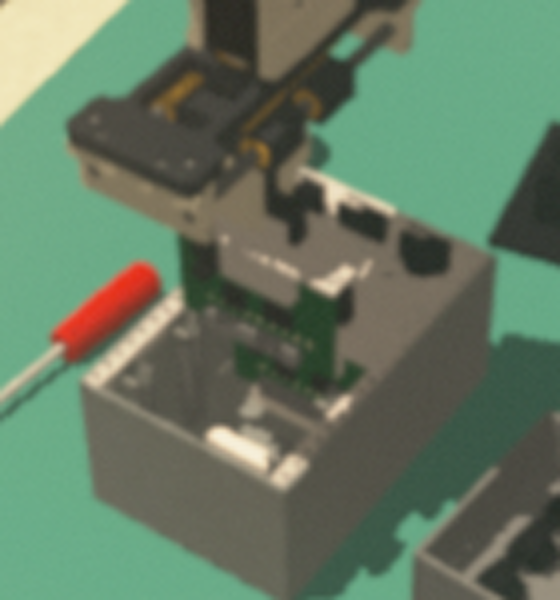

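The card hangs level over bay 1, board inside the frame opening. I'll lower it slowly and watch the force.

```bash
M="python3 -m crank"
$M '[[0.0016,0.0008,0.008,0,0,0],[0,0,0.005,0,0,0],[0,0,0,0,0,0]]' |egrep 'pos|contact'
$M '[[0,0,0.005,0,0,0],[0,0,0,0,0,0]]' |egrep 'pos|contact'
$M '[[0,0,0.005,0,0,0],[0,0,0,0,0,0]]' |egrep 'pos|contact'
$M '[[0,0,0.005,0,0,0],[0,0,0,0,0,0]]' |egrep 'pos|contact'
$M '[[0,0,0.005,0,0,0],[0,0,0,0,0,0]]' |egrep 'pos|contact|rot'
```

```text
tool_pos: [602.6, 6.0, 186.9]
contact_force: [0.4, 0.0, -2.2]
tool_pos: [602.7, 5.9, 182.0]
contact_force: [-0.4, -0.2, -2.1]
tool_pos: [602.8, 5.9, 177.1]
contact_force: [0.2, -0.2, -1.3]
tool_pos: [602.8, 5.9, 172.0]
contact_force: [0.0, 0.4, -2.2]
tool_pos: [602.7, 5.9, 167.0]
tcp_rot: [-3.142, -0.001, 3.046]
contact_force: [0.9, 0.1, -2.1]
```

```bash
M="python3 -m crank"
$M '[[0,0,0.012,0,0,0],[0,0,0.012,0,0,0],[0,0,0.012,0,0,0],[0,0,0,0,0,0]]' |egrep 'pos|contact'
$M '[[0,0,0.01,0,0,0],[0,0,0.008,0,0,0],[0,0,0.003,0,0,0],[0,0,0,0,0,0]]' |egrep 'pos|contact'
$M '[[0,0,0.002,0,0,0],[0,0,0,0,0,0]]' |egrep 'pos|contact|rot'
$M '[[0,0,0.001,0,0,0],[0,0,0,0,0,0]]' |egrep 'pos|contact|rot'
```

```text
tool_pos: [602.6, 5.9, 130.1]
contact_force: [1.8, 0.8, -2.0]
tool_pos: [602.7, 5.9, 110.2]
contact_force: [1.1, -1.5, -1.3]
tool_pos: [602.9, 5.9, 108.6]
tcp_rot: [-3.142, -0.001, 3.046]
contact_force: [1.7, -0.2, -2.1]
tool_pos: [603.0, 5.8, 107.9]
tcp_rot: [-3.142, -0.0, 3.046]
contact_force: [1.3, -0.9, 1.8]
```

```bash
M="python3 -m crank"
$M '[[0,0,0.001,0,0,0],[0,0,0,0,0,0]]' |egrep 'pos|contact'
$M '[[0,0,0,0,0,0],[0,0,0,0,0,0],[0,0,-0.02,0,0,0],[0,0,-0.03,0,0,0],[0,0,-0.04,0,0,0]]' 35 |egrep 'pos|contact|width'
$M '[[0,0,0,0,0,-0.183],[0.0168,-0.0409,0,0,0,0],[0.0168,-0.0409,0,0,0,0],[0.0168,-0.0409,0,0,0,0],[0.0168,-0.0409,0,0,0,0]]' >/dev/null
$M '[[0.0168,-0.0409,0,0,0,0],[0.0168,-0.0409,0,0,0,0],[0.0168,-0.0409,0,0,0,0],[0.0168,-0.0409,0,0,0,0],[0,0,0.03,0,0,0]]' >/dev/null
$M '[[0,0,0.02,0,0,0],[0,0,0,0,0,0],[0,0,0,0,0,0]]' |egrep 'time|pos|rot|contact|width'
python3 lev.py 3.229 497.5 -331.7 101
```

```text
tool_pos: [603.0, 5.8, 107.8]
contact_force: [-1.9, 0.5, 7.5]
tool_pos: [602.1, 5.9, 196.1]
contact_force: [0.9, -0.2, -0.3]
grip_width: 31.9
time: 55.75
tool_pos: [497.9, -332.0, 147.3]
tcp_rot: [-3.141, -0.0, -3.054]
contact_force: [-0.3, -0.4, 0.5]
grip_width: 32.4
q [-0.716  0.544  1.427 -0.     1.17  -2.374] rotvec in tool [-0.001 -0.     0.   ]
shift after levelling [ 0.4  0.3 46.3]
```

```bash
M="python3 -m crank"
$M '[[0.0004,0.0003,0.025,0,0,0],[0,0,0.015,0,0,0],[0,0,0.0063,0,0,0],[0,0,0,0,0,0]]' | egrep 'pos|contact'
$M '[[0,0,0,0,0,0],[0,0,0,0,0,0],[0,0,0,0,0,0],[0,0,0,0,0,0],[0,0,0,0,0,0]]' 0 | egrep 'pos|rot|contact|width'
$M '[[0,0,-0.02,0,0,0],[0,0,-0.03,0,0,0],[0,0,-0.04,0,0,0],[0,0,-0.04,0,0,0],[0,0,-0.04,0,0,0]]'| egrep 'pos|contact'
$M '[[0,0,0,0,0,0],[0,0,0,0,0,0]]' | egrep 'time|pos|rot|contact|width'
python3 lev.py 3.046 607.6 50.4 270
```

```text
tool_pos: [497.2, -331.6, 100.4]
contact_force: [-0.3, -0.6, -0.9]
tool_pos: [497.3, -331.8, 100.7]
tcp_rot: [-3.141, -0.0, -3.054]
contact_force: [-0.4, -0.1, 3.7]
grip_width: 9.7
tool_pos: [496.9, -331.2, 270.9]
contact_force: [0.3, 0.1, -1.8]
time: 57.75
tool_pos: [496.7, -331.1, 268.8]
tcp_rot: [3.14, -0.002, -3.054]
contact_force: [0.5, -0.2, -2.0]
grip_width: 9.9
q [-0.716  0.453  1.236 -0.     1.455 -2.374] rotvec in tool [ 0.002 -0.003  0.183]
shift after levelling [-74.  390.3  -1.2]
```

```bash
M="python3 -m crank"
$M '[[0,0,0,0,0,0.183],[-0.0074,0.039,0,0,0,0],[-0.0074,0.039,0,0,0,0],[-0.0074,0.039,0,0,0,0],[-0.0074,0.039,0,0,0,0]]' >/dev/null
$M '[[-0.0074,0.039,0,0,0,0],[-0.0074,0.039,0,0,0,0],[-0.0074,0.039,0,0,0,0],[-0.0074,0.039,0,0,0,0],[-0.0074,0.039,0,0,0,0]]' >/dev/null
$M '[[-0.0074,0.039,0,0,0,0],[0,0,0.03,0,0,0],[0,0,0.03,0,0,0],[0,0,0.01,0,0,0],[0,0,0,0,0,0]]' >/dev/null
$M '[[0,0,0,0,0,0]]' | egrep 'time|pos|rot|contact|width'
python3 lev.py 3.046 607.6 50.5 192
```

```text
time: 59.75
tool_pos: [608.6, 49.4, 201.2]
tcp_rot: [3.142, 0.001, 3.046]
contact_force: [0.6, -0.8, -0.4]
grip_width: 9.8
q [-0.044  0.519  1.314  0.     1.308 -1.519] rotvec in tool [ 0.     0.001 -0.   ]
shift after levelling [1.1 1.  9.2]
```

```bash
M="python3 -m crank"
$M '[[0.001,0.001,0.008,0,0,0],[0,0,0.005,0,0,0],[0,0,0,0,0,0]]' |egrep 'pos|contact'
$M '[[0,0,0.005,0,0,0],[0,0,0,0,0,0]]' |egrep 'pos|contact'
$M '[[0,0,0.005,0,0,0],[0,0,0,0,0,0]]' |egrep 'pos|contact'
$M '[[0,0,0.005,0,0,0],[0,0,0,0,0,0]]' |egrep 'pos|contact'
$M '[[0,0,0.005,0,0,0],[0,0,0,0,0,0]]' |egrep 'pos|contact|rot'
```

```text
tool_pos: [606.8, 50.7, 186.7]
contact_force: [0.0, -0.7, -1.1]
tool_pos: [606.9, 50.7, 181.8]
contact_force: [0.1, -0.5, -2.3]
tool_pos: [607.1, 50.7, 176.8]
contact_force: [0.1, -0.3, -2.3]
tool_pos: [607.0, 50.7, 171.7]
contact_force: [1.0, -0.3, -1.7]
tool_pos: [607.0, 50.7, 166.7]
tcp_rot: [-3.142, -0.001, 3.046]
contact_force: [1.2, 0.6, -2.1]
```

```bash
M="python3 -m crank"
$M '[[0,0,0.012,0,0,0],[0,0,0.012,0,0,0],[0,0,0.012,0,0,0],[0,0,0,0,0,0]]' |egrep 'pos|contact'
$M '[[0,0,0.01,0,0,0],[0,0,0.008,0,0,0],[0,0,0.003,0,0,0],[0,0,0,0,0,0]]' |egrep 'pos|contact'
$M '[[0,0,0.002,0,0,0],[0,0,0,0,0,0]]' |egrep 'pos|contact|rot'
$M '[[0,0,0.001,0,0,0],[0,0,0,0,0,0]]' |egrep 'pos|contact|rot'
$M '[[0,0,0.001,0,0,0],[0,0,0,0,0,0]]' |egrep 'pos|contact|rot'
```

```text
tool_pos: [606.8, 50.7, 129.8]
contact_force: [1.4, 0.2, -2.3]
tool_pos: [607.0, 50.7, 110.0]
contact_force: [1.8, 0.2, -2.2]
tool_pos: [607.2, 50.7, 108.3]
tcp_rot: [3.142, -0.0, 3.046]
contact_force: [2.3, -0.2, -0.7]
tool_pos: [607.4, 50.7, 107.7]
tcp_rot: [3.142, 0.0, 3.046]
contact_force: [2.6, -0.5, 3.4]
tool_pos: [607.4, 50.7, 107.7]
tcp_rot: [-3.142, 0.001, 3.046]
contact_force: [0.0, -0.3, 9.5]
```

```bash
M="python3 -m crank"
$M '[[0,0,0,0,0,0],[0,0,0,0,0,0],[0,0,-0.02,0,0,0],[0,0,-0.03,0,0,0],[0,0,-0.05,0,0,0]]' 35 |egrep 'pos|contact|width'
$M '[[0.03,0.04,0,0,0,0],[0.03,0.04,0,0,0,0],[0.03,0.04,0,0,0,0],[0.03,0.04,0,0,0,0],[0.03,0.045,0,0,0,0]]' |egrep 'time|pos'
$M '[[0.03,0.045,0,0,0,0],[0,0,0,0,0,0],[0,0,0,0,0,0]]' |egrep 'time|pos'
python3 - <<'E'
from h import *
r=lambda x,s:cv2.resize(x,None,fx=s,fy=s,interpolation=cv2.INTER_CUBIC)
D=np.zeros((600,800,3),np.uint8); t,s=snap('top')['color'],snap('side')['color']
D[:600,:480]=r(t[155:305,245:365],4);D[:480,480:800]=r(s[130:250,215:295],4)
D[480:600,480:720]=r(s[150:210,260:380],2)
cv2.imwrite('pics/c12.png',D)
E
```

```text
tool_pos: [605.7, 50.8, 204.9]
contact_force: [1.2, -0.5, 0.6]
grip_width: 32.0
time: 64.12
tool_pos: [476.1, 270.0, 205.9]
time: 64.5
tool_pos: [451.7, 316.4, 205.9]
```

View pics/c12.png

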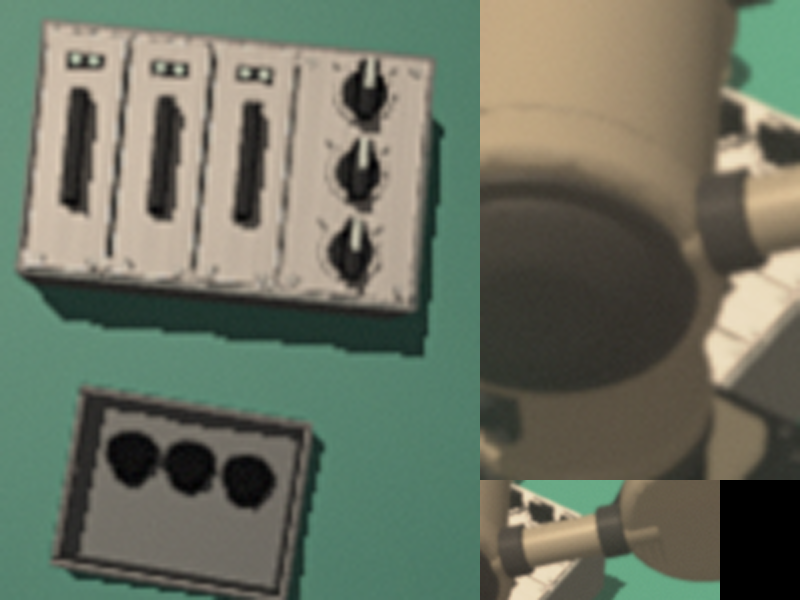

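The top view shows both cards flush beside the fitted one with their lamps at +x, the three switches seated, and the three plugs in the upright bin. I'm handing the job in.

```bash
python3 -c "
from plant import bot
print(bot.close_job())"
```

```text
the job is handed in; nothing more can be done
None
```

I handed in the job at about 65 s: the last picture shows both cards home with lamp ends at +x, all three switches seated and all three plugs in the upright bin. The hand-in returned no verdict.

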